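# Pack the closed sample tubes from bench and rotator into the fitted tray

### The job

Pack the three closed sample tubes for the courier: the slim screw-cap tube, which must first be snapped up out of the tube rotator's spring clips, the wide screw-cap tube and the capped swab tube. Lay each one level and fully down in the cradle of the packing tray that fits its width and length (either way round). Leave the two open, empty tubes where they lie.

Things in the scene. Friction and masses are not known exactly. Their poses are not given: they have to be found in the camera images.
- tube_slim: Closed conical tube, grey cap, label, 120 long. Origin: mid-axis; x along it to the cap. Body dia 17 (x -36..46), cap dia 20 (46..60), tip tapers. Starts level across the rotator's fork, axis 80 mm above worktop, in two up-facing spring clips (9 wide, at x = +-30, up to 92 above worktop); gap between clips free, also beneath. Pulled straight up (6-10 N), clips resist for some 6 mm, then snap open.
- tube_wide: Closed wide tube, grey screw cap, foot ring, paper label, 115 mm long, lying on the worktop. Origin on its axis at half length, 16 mm above the worktop; own x runs along it to the cap. Body 28.4 mm in diameter (x = -41 to +42 mm), cap 32 mm (+42 to +57 mm), foot ring 31 mm (-57 to -41 mm). 40 to 85 g.
- swab_tube: Capped swab transport tube with barcode label, 95 mm long, 16 mm wide and high at its middle, cap 20 mm in diameter; lies on the worktop. Origin at the centre of its underside, on the worktop. Its length runs along (0.07, 0.998, 0) of its own frame (4 degrees from own y towards own x). About 20 g.
- open_slim: Look-alike, to be left: empty conical tube without cap or label, open threaded mouth, 17 mm in diameter, 110 mm long, lying on the worktop. Origin on its axis, 50 mm from the mouth and 60 mm from the tip; own x runs along it to the mouth.
- open_wide: Look-alike, to be left: empty wide tube without cap or label, open threaded mouth, 28.4 mm in diameter (foot ring 31 mm), 106 mm long, lying on the worktop. Origin on its axis, 48 mm from the mouth and 57 mm from the foot; own x runs along it to the mouth.
- cradle_long: Slim long cradle: two dark notched saddles, 9 thick, at x = +-30 mm, and end stops 132 apart; fixed. Origin: centre of underside, 3 mm above worktop; x along the trough. Trough 22 wide, flared to 34; its floor 16 mm above origin, cheek tops 28, end stops 25. The slim tube's axis, seated: 24.5 above origin. Fingers fit in the 51 mm between saddles (base plate 3 thick there).
- cradle_wide: Wide cradle, like the long one, but trough 33.4 mm wide (flared to 45), saddles at x = +-31 mm, end stops 127 mm apart, trough floor 16 mm above the origin, cheek tops 32, end stops 30. The wide tube's axis, seated: 30 mm above the origin. Origin: centre of underside, 3 mm above the worktop; x along the trough. Fixed.
- cradle_short: Slim short cradle, like the long one, but trough 21 mm wide (flared to 33), saddles at x = +-28 mm, end stops 107 mm apart, trough floor 16 mm above the origin, cheek tops 28, end stops 24. The swab tube's underside, seated: 16 mm above the origin. Origin: centre of underside, 3 mm above the worktop; x along the trough. Fixed.
- tray: Flat steel tray, 156 mm (own x) by 204 mm (own y), floor 3 mm thick, rim 8 mm high; fixed. Origin: centre of underside, on the worktop. The three cradles stand in it 64 mm apart along own y, in any order, troughs along own x: beside a seated tube open the fingers only 10 to 20 mm wider than the tube.
- rotator: Parked tube rotator, fixed. White housing (x = +62 to +137 mm, 114 wide, 122 high) with a two-armed aluminium fork to own -x, its arms along x at y = +-30 mm, top 66 mm above the worktop. Origin on the worktop under the fork. The slim tube lies along own y at x = -30 mm, 80 mm up; an empty pair of clips at x = +17 mm is up to 92 mm high.

How it is judged:
By the outcome, as a careful person would: the job done as asked, in the order asked, and still so for the second after the job is handed in, with the robot touching nothing.
It also fails if it takes over 74 s, if anything falls off the work surface, if the arm or the gripper's body presses on something with over 40 N, if the wrist force passes 120 N, or if a joint passes its speed limit or range.

### The arm

A 7-joint arm with a two-finger parallel gripper is mounted at the origin on a cart in front of the work surface, level with it; the furniture and walls round the work are solid. World frame = base frame: x ahead of the robot, y to its left, z up, the work surface at z = 0. Lengths are in m, angles in rad, forces in N, time in s.
With the tool pointing down it reaches from about 0.35 to 0.775 m from the base axis. Payload 3.1 kg.
Tool frame: the origin (TCP) lies between the finger pads; the fingertips stand 14 mm ahead of it and the grasp point (between the pads) lies 5 mm behind it; z points along the fingers, y is the line along which they close (so a half turn about z gives the same grasp; the last joint's range is limited). The gripper opens to 85 mm and grips with 20 to 120 N. Pads are 22 mm wide; open, the fingers measure 114 mm over their backs; the gripper's body (76 mm by 85 mm) begins 54 mm behind the grasp point. The pads swing forward as they close: fully open they stand 13 mm farther back than shut.
Start: joints at [1.153, 0.311, 0.014, 1.512, -0.004, 1.319, -0.027], TCP at [0.202, -0.512, 0.245] pointing down, gripper open.
Joint ranges: [-2.7, 2.7], [-0.3, 1.91], [-1.27, 1.3], [0.12, 2.57], [-1.44, 4.58], [0.2, 2.03], [-3.05, 3.05]. Speed limits (rad/s): [2.79, 2.79, 3.14, 3.14, 3.14, 3.14, 3.14].

### API

Orientations are given as a unit quaternion [x, y, z, w].
In Python, from plant import arm gives the robot as it stands.
- The arm moves only by the tool step_arm, never from a script. Its argument "steps" is a list of rows, each a list of 2 entries, a list of its own where there are three numbers: the shift along the tool's x, y, z in mm, then the turn, a rotation vector about the tool's x, y, z in rad. A call has exactly 5 rows; each row shifts and turns the commanded pose from where the row before left it, along the tool's axes as they then stand; what a row does not reach is not made up. A row lasts 1/10 s, in which the tool goes at most 50 mm and 8.59 degrees, less where a joint would pass 70% of its speed; a pose out of reach is approached as far as the arm can. A call is refused whole if a number of a shift passes 50 or a number of a turn 0.15, either way. A call with a gripper value outside its range is refused whole. "claw" is the opening, from 0 (shut) to 1 (fully open), set as the call begins (left out, the last holds). The fingers move at their own pace and stop on an object; the grip force is fixed at half the most. Time passes only in rows, so rows that do not move let the fingers close, or fill a call up. It gives the time, the measured TCP pose, the force, the opening and the grip force at its end, in the units of the state.
- arm.get_state(): the state, without advancing time (a new reading comes with each control period).
- arm.capture(name): name is "scene" or "top" or "wrist"; returns the picture (420x560x3 uint8, red, green, blue); there is no depth.
- arm.calibration(name): a dict with "fx", "fy", "cx", "cy" (pixels), "distortion" ([k1, k2, p1, p2, k3] as OpenCV has them; the pictures are not rectified), "view" (4x4, takes a point from world to camera coordinates); the wrist camera has in their place "mount" (4x4, takes a point from camera to tool coordinates, whose origin is the TCP and whose axes are the flange's). Camera axes: x right, y down, z forward; pixel columns grow to the right and rows downward; lengths in m; the calibration is good to about 2 mm. A picture is of the moment at which its call begins: read the wrist's pose just before it. calibration takes no time and is no camera call.
- arm.job_done(): hands the job in; it is judged then, once.
The state is a dict: "time_s": time; "joint_pos": joint angles; "joint_vel": joint speeds; "effort": joint torques, N m; "tcp_pos": TCP position; "eef_rot": TCP orientation; "force": force on the tool from outside, world axes, zero at the start; "ft_torque": the same for the moment, N m; "opening": finger opening in m; "gripper_force": force on a finger pad.
Only numpy, scipy, OpenCV 4.12 (cv2) and the standard library are available. Lean on these libraries where they do the work, as an engineer would, in place of code of your own. Each camera call takes 0.05 s, during which the arm holds its last target. There are 200 camera calls.

## Working session

There is one attempt and no reset: what is moved stays moved. The work goes in short steps, Python scripts to look and compute and a tool call to move; the robot and the scene stay as the last step left them, time stands still between calls to the robot, and variables do not carry over. Pictures are saved under pics/ and viewed, at most 14 in all, crops included, and the job is handed in when it is done.

Besides the shell and the picture viewer there is one more tool, called after "Emit:" by a JSON object that holds its "fn" and its "kwargs", one argument or row to a line. step_arm: Moves the arm, as the interface text tells. Its arguments: {"type":"object","properties":{"steps":{"type":"array","items":{"type":"array"}},"claw":{"type":"number"}},"required":["steps"]}

```bash
mkdir -p pics; ls
python3 - <<'E'
from plant import arm
import cv2
for n in("scene","top"):
    cv2.imwrite(f"pics/{n}0.png",cv2.cvtColor(arm.capture(n),cv2.COLOR_RGB2BGR))
    print(arm.calibration(n))
print(arm.calibration("wrist"));print(arm.get_state())
E
```

```text
pics
{'fx': 405.361578748534, 'fy': 405.361578748534, 'cx': 283.37523882740214, 'cy': 209.26326786904153, 'distortion': array([-0.02790932,  0.        ,  0.        ,  0.        ,  0.        ]), 'view': array([[-0.86275658, -0.50550766, -0.01063479,  0.56603874],
       [-0.36220239,  0.63257774, -0.68458369,  0.09312518],
       [ 0.35278963, -0.58677714, -0.72885669,  0.85881933],
       [ 0.        ,  0.        ,  0.        ,  1.        ]])}
{'fx': 448.0106034181137, 'fy': 448.0106034181137, 'cx': 279.9726557384966, 'cy': 205.87646081375146, 'distortion': array([-0.1509058,  0.       ,  0.       ,  0.       ,  0.       ]), 'view': array([[ 0.02385408, -0.99945692,  0.02273438,  0.19966015],
       [-0.99408806, -0.02612316, -0.10538739,  0.52244139],
       [ 0.10592405, -0.02008606, -0.99417134,  0.86866211],
       [ 0.        ,  0.        ,  0.        ,  1.        ]])}
{'fx': 311.3181327590564, 'fy': 311.3181327590564, 'cx': 280.0053692975579, 'cy': 205.77549482400184, 'distortion': array([0.00918394, 0.        , 0.        , 0.        , 0.        ]), 'mount': array([[ 1.56669425
[... 370 characters left out ...]
,  0.31167517,  0.01397151,  1.51290089, -0.00441611,
        1.31922982, -0.02717529]), 'joint_vel': array([ 4.07379233e-05, -2.63152176e-03, -1.26954809e-03, -5.54908429e-03,
       -1.20635316e-03, -1.50793609e-03,  2.99477354e-04]), 'effort': array([ 6.18661452e-04, -3.80856514e+01,  1.46528184e-01, -2.31242698e+01,
        1.21843448e-02,  8.12009966e-03,  3.28760954e-06]), 'tcp_pos': array([ 0.20165656, -0.51101346,  0.24431177]), 'eef_rot': array([ 9.82386766e-01,  1.86855696e-01, -2.37631109e-04, -1.06500171e-03]), 'force': array([ 0.97606365, -0.01867285,  0.40627524]), 'ft_torque': array([-0.00285463, -0.05061517, -0.00599329]), 'gripper_force': 0.0, 'opening': 0.08543935357310807}
```

View pics/top0.png

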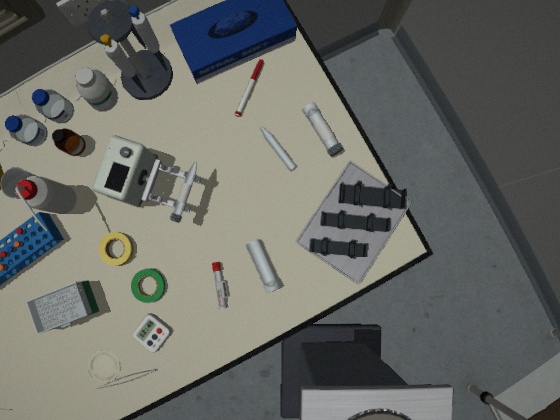

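View pics/scene0.png

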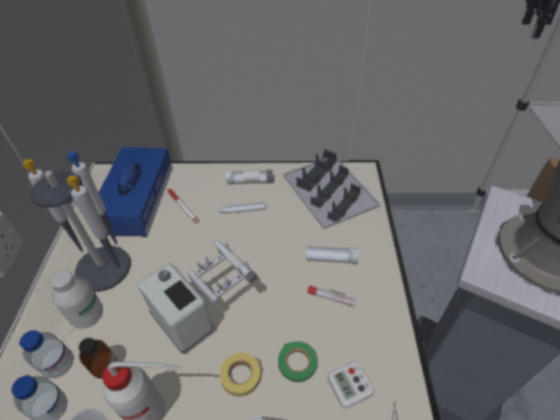

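Run:
```python
import cv2
im=cv2.imread("pics/top0.png")
a=cv2.resize(im[95:290,290:420],None,fx=3,fy=3,interpolation=cv2.INTER_CUBIC)
b=cv2.resize(im[145:315,160:290],None,fx=3,fy=3,interpolation=cv2.INTER_CUBIC)
c=cv2.copyMakeBorder(b,0,a.shape[0]-b.shape[0],0,0,0)
cv2.imwrite("pics/crop1.png",cv2.hconcat([a,c]))
```

```text
(no output)
```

View pics/crop1.png

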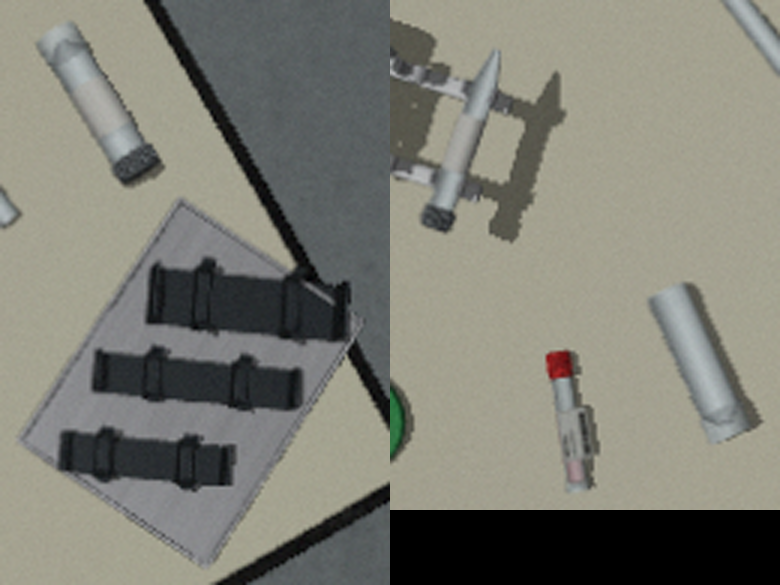

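```bash
cat > h.py <<'E'
import numpy as np,cv2
from plant import arm
from scipy.spatial.transform import Rotation as R
def cam(n,st=None):
    c=arm.calibration(n);K=np.array([[c['fx'],0,c['cx']],[0,c['fy'],c['cy']],[0,0,1]])
    if n=='wrist':
        T=np.eye(4);T[:3,:3]=R.from_quat(st['eef_rot']).as_matrix();T[:3,3]=st['tcp_pos']
        V=np.linalg.inv(T@c['mount'])
    else: V=np.array(c['view'])
    return K,np.array(c['distortion']),V
def p2w(n,uv,z,st=None):
    "pixels -> world points at height z"
    K,D,V=cam(n,st);uv=np.array(uv,float).reshape(-1,1,2)
    d=cv2.undistortPoints(uv,K,D).reshape(-1,2);d=np.c_[d,np.ones(len(d))]@V[:3,:3]
    o=-V[:3,:3].T@V[:3,3];return o+d*((np.asarray(z)-o[2])/d[:,2])[:,None]
def w2p(n,P,st=None):
    K,D,V=cam(n,st);return cv2.projectPoints(np.array(P,float),cv2.Rodrigues(V[:3,:3])[0],V[:3,3],K,D)[0].reshape(-1,2)
def snap(name,path):
    st=arm.get_state();cv2.imwrite(path,cv2.cvtColor(arm.capture(name),cv2.COLOR_RGB2BGR));return st
def tell(p,yaw):
    "world target p, wanted tool-y yaw (deg, mod 180) -> remaining shift in tool axes mm, turn about tool z"
    s=arm.get_state();M=R.from_quat(s['eef_rot']).as_matrix()
    y=np.degrees(np.arctan2(M[1,1],M[0,1]));d=(yaw-y+90)%180-90
    print('t',round(s['time_s'],2),'shift mm',np.round(M.T@(np.array(p)-s['tcp_pos'])*1e3,1),'turn z rad',round(-np.radians(d),3),'tcp',np.round(s['tcp_pos'],4),'yaw',round(y,1),'zax',np.round(M[:,2],3),'j7',round(s['joint_pos'][6],2))
E
python3 - <<'E'
from h import *
def A(l):return [(x/3+290,y/3+95) for x,y in l]
def B(l):return [((x-390)/3+160,y/3+145) for x,y in l]
for n,l,z in[('tray',A([(181,200),(362,320),(205,567),(20,438)]),.008),('cw',A([(153,294),(343,312)]),.033),('cl',A([(98,371),(297,388)]),.028),('cs',A([(65,451),(229,466)]),.027),('wide',A([(55,30),(139,176)]),.018),('slim',B([(497,50),(436,226)]),.08),('swab',B([(559,350),(577,490)]),.01),('owide',B([(670,290),(735,435)]),.015)]:
    p=p2w('top',l,z);print(n,np.round(p[:,:2],3).tolist(),'L',np.round(np.linalg.norm(np.diff(p,axis=0),axis=1),3),'mid',np.round(p.mean(0),3),'ang',np.round(np.degrees(np.arctan2(p[1,1]-p[0,1],p[1,0]-p[0,0])),1))
print(np.round(w2p('scene',[[.5,-.2,.0],[.4,0,0]]),0))
E
```

```text
tray [[0.615, 0.069], [0.535, -0.059], [0.364, 0.05], [0.449, 0.177]] L [0.151 0.203 0.152] mid [0.491 0.059 0.008] ang -122.1
cw [[0.546, 0.092], [0.537, -0.038]] L [0.13] mid [0.541 0.027 0.033] ang -93.8
cl [[0.494, 0.127], [0.485, -0.007]] L [0.135] mid [0.49  0.06  0.028] ang -93.5
cs [[0.44, 0.148], [0.433, 0.038]] L [0.11] mid [0.436 0.093 0.027] ang -94.0
wide [[0.731, 0.159], [0.629, 0.099]] L [0.118] mid [0.68  0.129 0.018] ang -149.9
slim [[0.592, 0.376], [0.479, 0.409]] L [0.117] mid [0.535 0.392 0.08 ] ang 163.5
swab [[0.403, 0.337], [0.31, 0.323]] L [0.094] mid [0.357 0.33  0.01 ] ang -170.9
owide [[0.445, 0.264], [0.35, 0.218]] L [0.105] mid [0.397 0.241 0.015] ang -154.3
[[366. 134.]
 [373. 188.]]
```

```bash
cat >> h.py <<'E'
def plan(p,yaw,n,half=0,polar=True):
    "n rows from here to p (world m) with tool-y yaw (mod 180 unless half), printed five per line"
    s=arm.get_state();M=R.from_quat(s['eef_rot']).as_matrix();y0=np.degrees(np.arctan2(M[1,1],M[0,1]))
    dy=(yaw-y0+180)%360-180 if half else (yaw-y0+90)%180-90
    c=lambda q:np.array([np.hypot(q[0],q[1]),np.arctan2(q[1],q[0]),q[2]])
    a=s['tcp_pos'];b=np.array(p);e=np.zeros(3);q=a.copy();out=[]
    for i in range(n):
        f=(i+1)/n
        if polar: r,t,z=c(a)+f*(c(b)-c(a));w=np.array([r*np.cos(t),r*np.sin(t),z])
        else: w=a+f*(b-a)
        Y=np.radians(y0+dy*i/n);F=np.array([[-np.sin(Y),np.cos(Y),0],[np.cos(Y),np.sin(Y),0],[0,0,-1]])
        d=np.round(F@(w-q)*1e3);q=q+F.T@d/1e3;out.append([[int(v) for v in d],[0,0,round(-np.radians(dy)/n,3)]])
    for i in range(0,n,5):print(str(out[i:i+5]).replace(' ',''))
E
python3 -c "
from h import *
plan([.535,.392,.2],73.5,25,1)"
```

```text
[[[40,3,2],[0,0,np.float64(-0.099)]],[[41,4,2],[0,0,np.float64(-0.099)]],[[41,5,1],[0,0,np.float64(-0.099)]],[[41,7,2],[0,0,np.float64(-0.099)]],[[41,7,2],[0,0,np.float64(-0.099)]]]
[[[42,9,2],[0,0,np.float64(-0.099)]],[[41,9,1],[0,0,np.float64(-0.099)]],[[42,11,2],[0,0,np.float64(-0.099)]],[[41,12,2],[0,0,np.float64(-0.099)]],[[42,13,2],[0,0,np.float64(-0.099)]]]
[[[41,14,1],[0,0,np.float64(-0.099)]],[[42,15,2],[0,0,np.float64(-0.099)]],[[41,16,2],[0,0,np.float64(-0.099)]],[[42,18,2],[0,0,np.float64(-0.099)]],[[41,19,2],[0,0,np.float64(-0.099)]]]
[[[41,20,1],[0,0,np.float64(-0.099)]],[[40,21,2],[0,0,np.float64(-0.099)]],[[41,22,2],[0,0,np.float64(-0.099)]],[[40,24,2],[0,0,np.float64(-0.099)]],[[40,24,1],[0,0,np.float64(-0.099)]]]
[[[39,26,2],[0,0,np.float64(-0.099)]],[[39,27,2],[0,0,np.float64(-0.099)]],[[39,29,2],[0,0,np.float64(-0.099)]],[[38,29,2],[0,0,np.float64(-0.099)]],[[38,31,1],[0,0,np.float64(-0.099)]]]
```

Emit:
{"fn": "step_arm", "kwargs": {
  "steps": [
    [[40,3,2],[0,0,-0.099]],
    [[41,4,2],[0,0,-0.099]],
    [[41,5,1],[0,0,-0.099]],
    [[41,7,2],[0,0,-0.099]],
    [[41,7,2],[0,0,-0.099]]
  ],
  "claw": 0.5
}}

```text
time_s: 0.6
tcp_pos: [0.3875, -0.422, 0.2356]
eef_rot: [0.906, 0.423, -0.0, -0.0]
force: [0.5, -1.1, -0.4]
opening: 0.0424
gripper_force: 0.0
```

Emit:
{"fn": "step_arm", "kwargs": {
  "steps": [
    [[42,9,2],[0,0,-0.099]],
    [[41,9,1],[0,0,-0.099]],
    [[42,11,2],[0,0,-0.099]],
    [[41,12,2],[0,0,-0.099]],
    [[42,13,2],[0,0,-0.099]]
  ]
}}

```text
time_s: 1.1
tcp_pos: [0.5335, -0.266, 0.2265]
eef_rot: [0.775, 0.632, -0.0, -0.0]
force: [0.6, -0.4, 0.1]
opening: 0.0427
gripper_force: 0.0
```

Emit:
{"fn": "step_arm", "kwargs": {
  "steps": [
    [[41,14,1],[0,0,-0.099]],
    [[42,15,2],[0,0,-0.099]],
    [[41,16,2],[0,0,-0.099]],
    [[42,18,2],[0,0,-0.099]],
    [[41,19,2],[0,0,-0.099]]
  ]
}}

```text
time_s: 1.6
tcp_pos: [0.6157, -0.0599, 0.2174]
eef_rot: [0.596, 0.803, -0.0, -0.0]
force: [0.1, -0.1, -0.2]
opening: 0.0426
gripper_force: 0.0
```

Emit:
{"fn": "step_arm", "kwargs": {
  "steps": [
    [[41,20,1],[0,0,-0.099]],
    [[40,21,2],[0,0,-0.099]],
    [[41,22,2],[0,0,-0.099]],
    [[40,24,2],[0,0,-0.099]],
    [[40,24,1],[0,0,-0.099]]
  ]
}}

```text
time_s: 2.1
tcp_pos: [0.6181, 0.1693, 0.2092]
eef_rot: [0.381, 0.924, -0.0, -0.0]
force: [0.5, -0.1, 0.0]
opening: 0.043
gripper_force: 0.0
```

Emit:
{"fn": "step_arm", "kwargs": {
  "steps": [
    [[39,26,2],[0,0,-0.099]],
    [[39,27,2],[0,0,-0.099]],
    [[39,29,2],[0,0,-0.099]],
    [[38,29,2],[0,0,-0.099]],
    [[38,31,1],[0,0,-0.099]]
  ]
}}

```text
time_s: 2.6
tcp_pos: [0.5359, 0.3928, 0.2001]
eef_rot: [0.143, 0.99, -0.001, -0.0]
force: [0.7, 0.1, -0.3]
opening: 0.0428
gripper_force: 0.0
```

Run:
```python
from h import *
tell([.535,.392,.078],73.5)
st=snap('wrist','pics/w1.png')
print(w2p('wrist',[[.592,.376,.08],[.479,.409,.08],[.535,.392,.08]],st).round())
```

```text
t 2.6 shift mm [  0.6  -0.8 122.1] turn z rad 0.0 tcp [0.5359 0.3928 0.2001] yaw 73.5 zax [-0.001 -0.001 -1.   ] j7 0.35
[[280. 267.]
 [279. 132.]
 [279. 204.]]
```

View pics/w1.png

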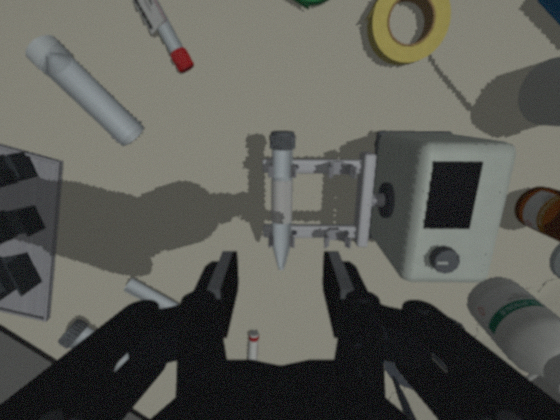

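Emit:
{"fn": "step_arm", "kwargs": {
  "steps": [
    [[0,1,32],[0,0,0]],
    [[0,0,35],[0,0,0]],
    [[0,0,30],[0,0,0]],
    [[0,0,18],[0,0,0]],
    [[0,0,7],[0,0,0]]
  ]
}}

```text
time_s: 3.15
tcp_pos: [0.5355, 0.3907, 0.0758]
eef_rot: [0.145, 0.989, -0.002, -0.002]
force: [-1.0, 0.3, -0.4]
opening: 0.0427
gripper_force: 0.0
```

Emit:
{"fn": "step_arm", "kwargs": {
  "steps": [
    [[0,0,0],[0,0,0]],
    [[0,0,0],[0,0,0]],
    [[0,0,0],[0,0,0]],
    [[0,0,0],[0,0,0]],
    [[0,0,0],[0,0,0]]
  ],
  "claw": 0
}}

```text
time_s: 3.65
tcp_pos: [0.5373, 0.3934, 0.0803]
eef_rot: [0.145, 0.989, 0.001, 0.001]
force: [0.6, 0.1, -0.3]
opening: 0.0149
gripper_force: 58.6
```

Emit:
{"fn": "step_arm", "kwargs": {
  "steps": [
    [[0,0,-3],[0,0,0]],
    [[0,0,-3],[0,0,0]],
    [[0,0,-3],[0,0,0]],
    [[0,0,-3],[0,0,0]],
    [[0,0,-3],[0,0,0]]
  ]
}}

```text
time_s: 4.15
tcp_pos: [0.5368, 0.3928, 0.0955]
eef_rot: [0.145, 0.989, -0.0, 0.0]
force: [-0.2, 1.0, 0.1]
opening: 0.0154
gripper_force: 59.9
```

Emit:
{"fn": "step_arm", "kwargs": {
  "steps": [
    [[0,0,-8],[0,0,0]],
    [[0,0,-20],[0,0,0]],
    [[0,0,-30],[0,0,0]],
    [[0,0,-30],[0,0,0]],
    [[0,0,-20],[0,0,0]]
  ]
}}

```text
time_s: 4.65
tcp_pos: [0.5373, 0.393, 0.2062]
eef_rot: [0.145, 0.989, 0.001, 0.001]
force: [-0.4, 0.2, -0.4]
opening: 0.015
gripper_force: 59.9
```

Run:
```python
from h import *
st=snap('wrist','pics/w2.png');print(st['force'],st['opening'],st['tcp_pos'])
print(w2p('wrist',[st['tcp_pos']],st).round())
plan([.490,.060,.12],-3.6,20)
```

```text
[-0.42193286  0.17809576 -0.38658429] 0.01500815542704502 [0.53730695 0.39304492 0.20619756]
[[279. 281.]]
[[[-8,-17,4],[0,0,np.float64(0.067)]],[[-9,-17,5],[0,0,np.float64(0.067)]],[[-9,-16,4],[0,0,np.float64(0.067)]],[[-9,-16,5],[0,0,np.float64(0.067)]],[[-10,-15,4],[0,0,np.float64(0.067)]]]
[[[-11,-15,5],[0,0,np.float64(0.067)]],[[-11,-14,4],[0,0,np.float64(0.067)]],[[-11,-14,5],[0,0,np.float64(0.067)]],[[-11,-13,4],[0,0,np.float64(0.067)]],[[-12,-12,5],[0,0,np.float64(0.067)]]]
[[[-12,-12,4],[0,0,np.float64(0.067)]],[[-13,-12,5],[0,0,np.float64(0.067)]],[[-13,-11,4],[0,0,np.float64(0.067)]],[[-12,-10,5],[0,0,np.float64(0.067)]],[[-14,-10,4],[0,0,np.float64(0.067)]]]
[[[-13,-9,5],[0,0,np.float64(0.067)]],[[-13,-8,4],[0,0,np.float64(0.067)]],[[-14,-9,5],[0,0,np.float64(0.067)]],[[-13,-7,4],[0,0,np.float64(0.067)]],[[-14,-7,5],[0,0,np.float64(0.067)]]]
```

View pics/w2.png

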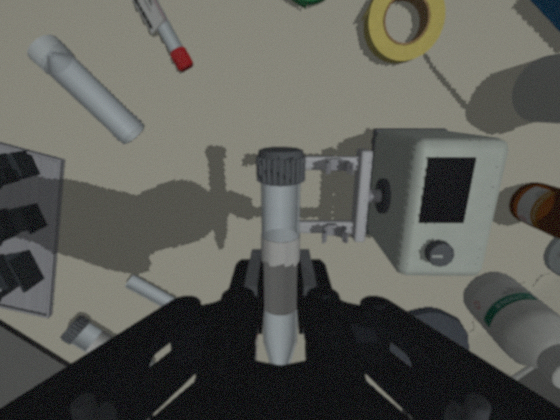

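Emit:
{"fn": "step_arm", "kwargs": {
  "steps": [
    [[-8,-17,4],[0,0,0.067]],
    [[-9,-17,5],[0,0,0.067]],
    [[-9,-16,4],[0,0,0.067]],
    [[-9,-16,5],[0,0,0.067]],
    [[-10,-15,4],[0,0,0.067]]
  ]
}}

```text
time_s: 5.2
tcp_pos: [0.5443, 0.299, 0.1802]
eef_rot: [0.309, 0.951, -0.001, 0.0]
force: [1.0, -0.7, 0.1]
opening: 0.0152
gripper_force: 59.9
```

Emit:
{"fn": "step_arm", "kwargs": {
  "steps": [
    [[-11,-15,5],[0,0,0.067]],
    [[-11,-14,4],[0,0,0.067]],
    [[-11,-14,5],[0,0,0.067]],
    [[-11,-13,4],[0,0,0.067]],
    [[-12,-12,5],[0,0,0.067]]
  ]
}}

```text
time_s: 5.7
tcp_pos: [0.5383, 0.2114, 0.1576]
eef_rot: [0.463, 0.886, -0.0, 0.0]
force: [-0.4, 0.3, -1.1]
opening: 0.0149
gripper_force: 60.0
```

Emit:
{"fn": "step_arm", "kwargs": {
  "steps": [
    [[-12,-12,4],[0,0,0.067]],
    [[-13,-12,5],[0,0,0.067]],
    [[-13,-11,4],[0,0,0.067]],
    [[-12,-10,5],[0,0,0.067]],
    [[-14,-10,4],[0,0,0.067]]
  ]
}}

```text
time_s: 6.2
tcp_pos: [0.5185, 0.1295, 0.1354]
eef_rot: [0.605, 0.797, -0.0, 0.0]
force: [-0.4, 0.4, -1.1]
opening: 0.0148
gripper_force: 60.0
```

Emit:
{"fn": "step_arm", "kwargs": {
  "steps": [
    [[-13,-9,5],[0,0,0.067]],
    [[-13,-8,4],[0,0,0.067]],
    [[-14,-9,3],[0,0,0.067]],
    [[-13,-7,2],[0,0,0.067]],
    [[-14,-7,1],[0,0,0.067]]
  ]
}}

```text
time_s: 6.7
tcp_pos: [0.4883, 0.0576, 0.1205]
eef_rot: [0.729, 0.685, -0.0, 0.0]
force: [-0.6, -0.4, -0.4]
opening: 0.0149
gripper_force: 60.0
```

Run:
```python
from h import *
st=snap('wrist','pics/w3.png')
M=R.from_quat(st['eef_rot']).as_matrix()
# held tube in w2 with that pose
s2=dict(tcp_pos=np.array([.5373,.39304,.2062]),eef_rot=[.145,.989,.0,.0])
p=p2w('wrist',[(280,148),(279,363)],.206,s2);print('len',np.linalg.norm(p[0]-p[1]));print(((p-s2['tcp_pos'])@R.from_quat(s2['eef_rot']).as_matrix()*1e3).round(1))
tell([.490,.060,.0275],-3.6)
a=p2w('top',[(322.67,218.67),(389,224.33)],.028)
print(w2p('wrist',[a[0],a[1]],st).round())
```

```text
len 0.10882403316274177
[[ 61.3  -0.1   0.2]
 [-47.6  -0.5   0.2]]
t 6.75 shift mm [ 6.4  2.9 92.5] turn z rad -0.005 tcp [0.4869 0.0541 0.1201] yaw -3.9 zax [-0.003 -0.004 -1.   ] j7 -0.37
[[282. 119.]
 [281. 291.]]
```

View pics/w3.png

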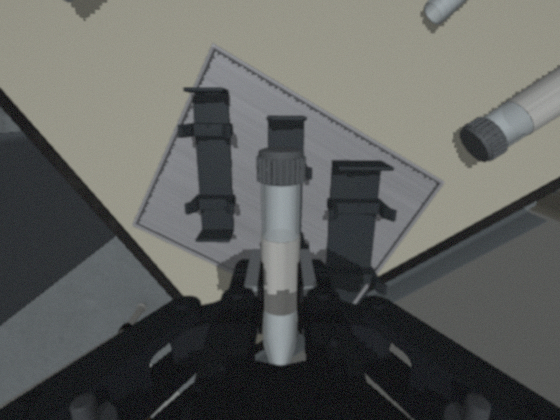

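```bash
cat >> h.py <<'E'
def rel(uv,zt):
    "wrist pixels -> tool-frame mm at tool depth zt (m)"
    return (p2w('wrist',uv,np.asarray(zt),dict(tcp_pos=np.zeros(3),eef_rot=[0,0,0,1]))*1e3).round(1)
E
python3 - <<'E'
from h import *
h=.1195
print('short',rel([(206.5,90),(205,130),(210,204),(214,237)],[h-.027,h-.031,h-.031,h-.027]).tolist())
print('long',rel([(286.5,119)],[h-.028]).tolist())
print('wide',rel([(362,165),(362,207)],[h-.033,h-.035]).tolist())
for i in range(4):print(arm.get_state()['tcp_pos'].round(4))
im=cv2.imread('pics/w3.png');cv2.imwrite('pics/w3c.png',cv2.resize(im[75:255,165:405],None,fx=3,fy=3,interpolation=cv2.INTER_CUBIC))
E
```

```text
short [[87.9, -48.8, 92.5], [62.4, -50.8, 88.5], [10.1, -50.9, 88.5], [-17.6, -50.5, 92.5]]
long [[69.6, 4.3, 91.5]]
wide [[39.1, 56.7, 86.5], [9.2, 58.6, 84.5]]
[0.4869 0.0541 0.1201]
[0.4869 0.0541 0.1201]
[0.4869 0.0541 0.1201]
[0.4869 0.0541 0.1201]
```

View pics/w3c.png

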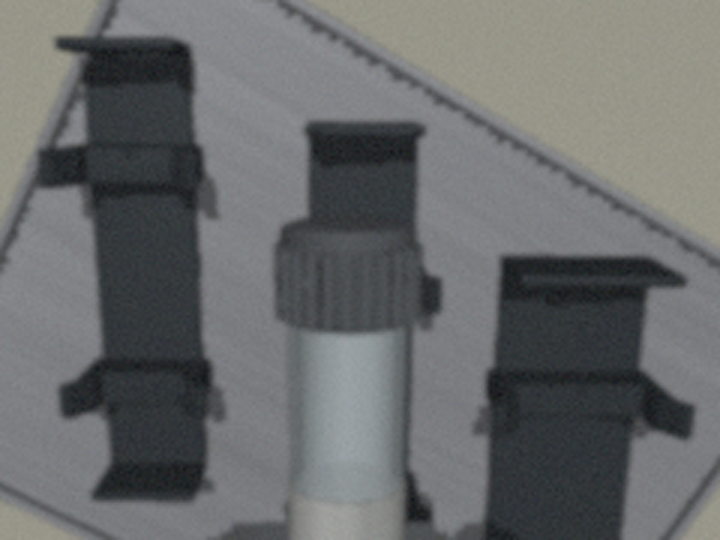

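Emit:
{"fn": "step_arm", "kwargs": {
  "steps": [
    [[2,4,10],[0,0,0]],
    [[0,0,20],[0,0,0]],
    [[0,0,20],[0,0,0]],
    [[0,0,15],[0,0,0]],
    [[0,0,5],[0,0,0]]
  ]
}}

```text
time_s: 7.25
tcp_pos: [0.4921, 0.0614, 0.0483]
eef_rot: [0.727, 0.687, -0.001, -0.001]
force: [0.1, 0.2, -1.1]
opening: 0.0144
gripper_force: 60.0
```

Emit:
{"fn": "step_arm", "kwargs": {
  "steps": [
    [[0,0,6],[0,0,0]],
    [[0,0,6],[0,0,0]],
    [[0,0,4],[0,0,0]],
    [[0,0,2],[0,0,0]],
    [[0,0,0],[0,0,0]]
  ]
}}

```text
time_s: 7.75
tcp_pos: [0.4932, 0.0601, 0.0323]
eef_rot: [0.728, 0.686, -0.0, 0.0]
force: [0.2, 0.2, -0.3]
opening: 0.0149
gripper_force: 60.0
```

Run:
```python
from h import *
tell([.490,.060,.0285],-3.6);print(arm.get_state()['force'])
a=snap('wrist','pics/w4.png');snap('top','pics/t4.png')
w=cv2.imread('pics/w4.png');t=cv2.imread('pics/t4.png')[150:280,280:420]
cv2.imwrite('pics/c4.png',cv2.hconcat([w[:,140:420],cv2.resize(t,(452,420),interpolation=cv2.INTER_CUBIC)]))
```

```text
t 7.75 shift mm [-0.3 -3.1  3.8] turn z rad 0.003 tcp [0.4932 0.0601 0.0323] yaw -3.4 zax [ 0. -0. -1.] j7 -0.43
[ 0.18082671  0.16001838 -0.32191773]
```

View pics/c4.png

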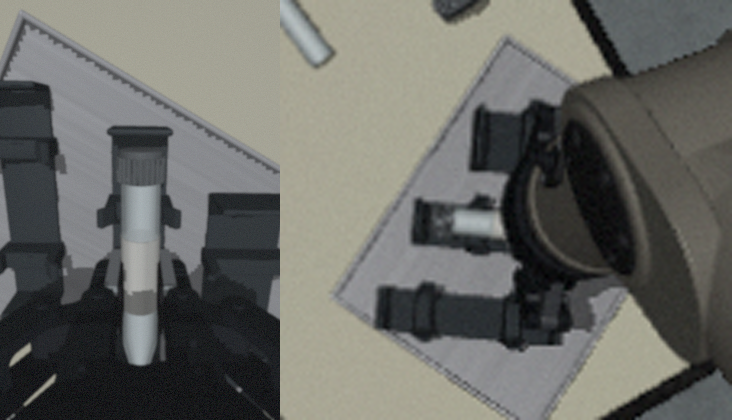

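Emit:
{"fn": "step_arm", "kwargs": {
  "steps": [
    [[0,0,2],[0,0,0]],
    [[0,0,2],[0,0,0]],
    [[0,0,1],[0,0,0]],
    [[0,0,0],[0,0,0]],
    [[0,0,0],[0,0,0]]
  ]
}}

```text
time_s: 8.35
tcp_pos: [0.4931, 0.0601, 0.0276]
eef_rot: [0.728, 0.686, -0.0, 0.0]
force: [-1.0, -0.0, 3.6]
opening: 0.0147
gripper_force: 60.4
```

Contact with the saddles (3.6 N). Release and rise.

Emit:
{"fn": "step_arm", "kwargs": {
  "steps": [
    [[0,0,0],[0,0,0]],
    [[0,0,0],[0,0,0]],
    [[0,0,0],[0,0,0]],
    [[0,0,0],[0,0,0]],
    [[0,0,-4],[0,0,0]]
  ],
  "claw": 0.38
}}

```text
time_s: 8.85
tcp_pos: [0.4925, 0.0601, 0.0309]
eef_rot: [0.728, 0.686, -0.001, -0.0]
force: [-0.3, -0.2, -0.2]
opening: 0.0324
gripper_force: 0.0
```

Emit:
{"fn": "step_arm", "kwargs": {
  "steps": [
    [[0,0,-10],[0,0,0]],
    [[0,0,-25],[0,0,0]],
    [[0,0,-35],[0,0,0]],
    [[0,0,-35],[0,0,0]],
    [[0,0,-20],[0,0,0]]
  ]
}}

```text
time_s: 9.35
tcp_pos: [0.4947, 0.0608, 0.1602]
eef_rot: [0.728, 0.686, 0.002, 0.002]
force: [0.7, 0.0, 0.7]
opening: 0.0327
gripper_force: 0.0
```

```bash
sed -i 's/round(-np.radians(dy)\/n,3)/float(round(-np.radians(dy)\/n,3))/' h.py
python3 - <<'E'
from h import *
snap('wrist','pics/w5.png')
# wide tube: tube axis dir -149.9 -> tool y yaw 120.1 or -59.9
plan([.677,.127,.13],-59.9,12)
E
```

```text
[[[6,15,3],[0,0,0.082]],[[6,14,2],[0,0,0.082]],[[9,14,3],[0,0,0.082]],[[9,13,3],[0,0,0.082]],[[11,12,3],[0,0,0.082]]]
[[[11,11,2],[0,0,0.082]],[[13,10,3],[0,0,0.082]],[[13,9,3],[0,0,0.082]],[[15,7,3],[0,0,0.082]],[[14,6,2],[0,0,0.082]]]
[[[16,5,3],[0,0,0.082]],[[16,3,3],[0,0,0.082]]]
```

View pics/w5.png

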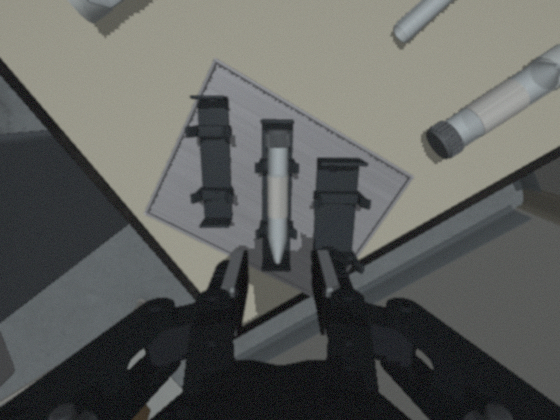

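Emit:
{"fn": "step_arm", "kwargs": {
  "steps": [
    [[6,15,3],[0,0,0.082]],
    [[6,14,2],[0,0,0.082]],
    [[9,14,3],[0,0,0.082]],
    [[9,13,3],[0,0,0.082]],
    [[11,12,3],[0,0,0.082]]
  ],
  "claw": 0.65
}}

```text
time_s: 9.9
tcp_pos: [0.5696, 0.0852, 0.1423]
eef_rot: [0.853, 0.522, -0.0, 0.0]
force: [-0.3, -0.3, -0.8]
opening: 0.0553
gripper_force: 0.0
```

Emit:
{"fn": "step_arm", "kwargs": {
  "steps": [
    [[11,11,2],[0,0,0.082]],
    [[13,10,3],[0,0,0.082]],
    [[13,9,3],[0,0,0.082]],
    [[15,7,3],[0,0,0.082]],
    [[14,6,2],[0,0,0.082]]
  ]
}}

```text
time_s: 10.4
tcp_pos: [0.6439, 0.1136, 0.129]
eef_rot: [0.941, 0.337, -0.0, -0.0]
force: [-0.2, -0.2, 0.1]
opening: 0.0556
gripper_force: 0.0
```

Emit:
{"fn": "step_arm", "kwargs": {
  "steps": [
    [[16,5,3],[0,0,0.082]],
    [[16,3,3],[0,0,0.082]],
    [[0,0,0],[0,0,0]],
    [[0,0,0],[0,0,0]],
    [[0,0,0],[0,0,0]]
  ]
}}

```text
time_s: 10.9
tcp_pos: [0.6733, 0.1257, 0.1235]
eef_rot: [0.965, 0.261, -0.0, 0.0]
force: [0.2, 0.6, -0.1]
opening: 0.0557
gripper_force: 0.0
```

Run:
```python
from h import *
tell([.677,.127,.018],-59.9)
st=snap('wrist','pics/w6.png');print(w2p('wrist',[[.731,.159,.016],[.629,.099,.016]],st).round())
```

```text
t 10.9 shift mm [  4.    0.8 105.5] turn z rad 0.002 tcp [0.6733 0.1257 0.1235] yaw -59.8 zax [-0.001 -0.    -1.   ] j7 -1.34
[[281. 122.]
 [281. 267.]]
```

View pics/w6.png

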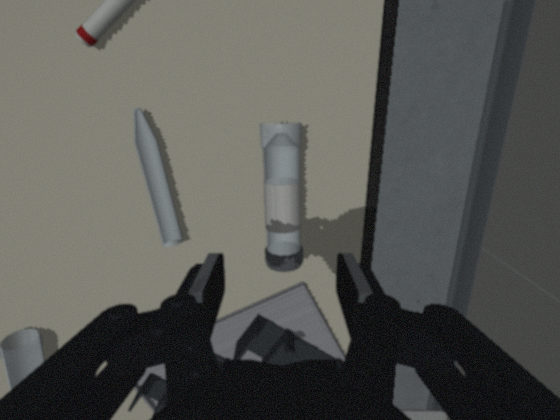

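Run:
```python
from h import *
p=rel([(281,123),(283.5,268)],[.1235-.018]*2);print(p,p.mean(0))
# wide cradle relative to slim/long from w5
h=.1602;q=rel([(342,161),(343,201),(278,129),(278,262)],[h-.033,h-.035,h-.0275,h-.0275]);print(q)
```

```text
[[ 66.2   0.6 105.5]
 [-51.3   3.  105.5]] [  7.45   1.8  105.5 ]
[[ 35.1  50.8 127.2]
 [  1.4  53.3 125.2]
 [ 60.2  -1.7 132.7]
 [-60.   -1.8 132.7]]
```

Emit:
{"fn": "step_arm", "kwargs": {
  "steps": [
    [[7,2,20],[0,0,-0.02]],
    [[0,0,30],[0,0,0]],
    [[0,0,30],[0,0,0]],
    [[0,0,18],[0,0,0]],
    [[0,0,7],[0,0,0]]
  ]
}}

```text
time_s: 11.45
tcp_pos: [0.6787, 0.127, 0.0158]
eef_rot: [0.963, 0.27, -0.003, -0.0]
force: [-1.7, 0.2, -0.4]
opening: 0.0552
gripper_force: 0.0
```

Emit:
{"fn": "step_arm", "kwargs": {
  "steps": [
    [[0,0,0],[0,0,0]],
    [[0,0,0],[0,0,0]],
    [[0,0,0],[0,0,0]],
    [[0,0,0],[0,0,0]],
    [[0,0,0],[0,0,0]]
  ],
  "claw": 0
}}

```text
time_s: 11.95
tcp_pos: [0.6822, 0.1282, 0.02]
eef_rot: [0.963, 0.27, 0.001, 0.0]
force: [0.6, 0.0, 4.3]
opening: 0.0261
gripper_force: 59.4
```

Emit:
{"fn": "step_arm", "kwargs": {
  "steps": [
    [[0,0,-5],[0,0,0]],
    [[0,0,-20],[0,0,0]],
    [[0,0,-35],[0,0,0]],
    [[0,0,-35],[0,0,0]],
    [[0,0,-10],[0,0,0]]
  ]
}}

```text
time_s: 12.45
tcp_pos: [0.6837, 0.1288, 0.1285]
eef_rot: [0.963, 0.27, 0.004, 0.0]
force: [1.3, 0.1, 0.4]
opening: 0.0264
gripper_force: 59.2
```

Run:
```python
from h import *
st=snap('wrist','pics/w7.png');print(st['force'],st['tcp_pos'])
# cradle wide centre from w5 relative to seated tube
plan([.545,.024,.12],-3.6,12)
```

```text
[1.33890463 0.05818268 0.40918291] [0.68366297 0.12883939 0.12849168]
[[[-15,3,1],[0,0,-0.08]],[[-14,2,0],[0,0,-0.08]],[[-15,0,1],[0,0,-0.08]],[[-15,-1,1],[0,0,-0.08]],[[-14,-3,0],[0,0,-0.08]]]
[[[-14,-4,1],[0,0,-0.08]],[[-13,-6,1],[0,0,-0.08]],[[-13,-7,1],[0,0,-0.08]],[[-12,-8,0],[0,0,-0.08]],[[-11,-9,1],[0,0,-0.08]]]
[[[-10,-10,1],[0,0,-0.08]],[[-9,-11,0],[0,0,-0.08]]]
```

Emit:
{"fn": "step_arm", "kwargs": {
  "steps": [
    [[-15,3,1],[0,0,-0.08]],
    [[-14,2,0],[0,0,-0.08]],
    [[-15,0,1],[0,0,-0.08]],
    [[-15,-1,1],[0,0,-0.08]],
    [[-14,-3,0],[0,0,-0.08]]
  ]
}}

```text
time_s: 13.0
tcp_pos: [0.6235, 0.0784, 0.1179]
eef_rot: [0.889, 0.457, -0.002, -0.001]
force: [1.2, -0.7, -0.7]
opening: 0.0264
gripper_force: 59.1
```

Emit:
{"fn": "step_arm", "kwargs": {
  "steps": [
    [[-14,-4,1],[0,0,-0.08]],
    [[-13,-6,1],[0,0,-0.08]],
    [[-13,-7,1],[0,0,-0.08]],
    [[-12,-8,0],[0,0,-0.08]],
    [[-11,-9,1],[0,0,-0.08]]
  ]
}}

```text
time_s: 13.5
tcp_pos: [0.5645, 0.0373, 0.1144]
eef_rot: [0.781, 0.625, -0.001, -0.001]
force: [0.1, -0.1, -0.8]
opening: 0.0261
gripper_force: 59.1
```

Emit:
{"fn": "step_arm", "kwargs": {
  "steps": [
    [[-10,-10,1],[0,0,-0.08]],
    [[-9,-11,0],[0,0,-0.08]],
    [[0,0,0],[0,0,0]],
    [[0,0,0],[0,0,0]],
    [[0,0,0],[0,0,0]]
  ]
}}

```text
time_s: 14.0
tcp_pos: [0.5426, 0.0237, 0.1149]
eef_rot: [0.73, 0.684, 0.0, -0.0]
force: [-0.1, 0.3, -0.7]
opening: 0.0261
gripper_force: 59.1
```

Run:
```python
from h import *
tell([.544,.027,.035],-3.7)
st=snap('wrist','pics/w8.png')
w=cv2.imread('pics/w8.png')
cv2.imwrite('pics/w8c.png',cv2.resize(w[50:300,130:430],None,fx=2.4,fy=2.4,interpolation=cv2.INTER_CUBIC))
```

```text
t 14.0 shift mm [ 3.3  1.2 79.9] turn z rad 0.0 tcp [0.5426 0.0237 0.1149] yaw -3.7 zax [ 0.     0.001 -1.   ] j7 -0.32
```

View pics/w8c.png

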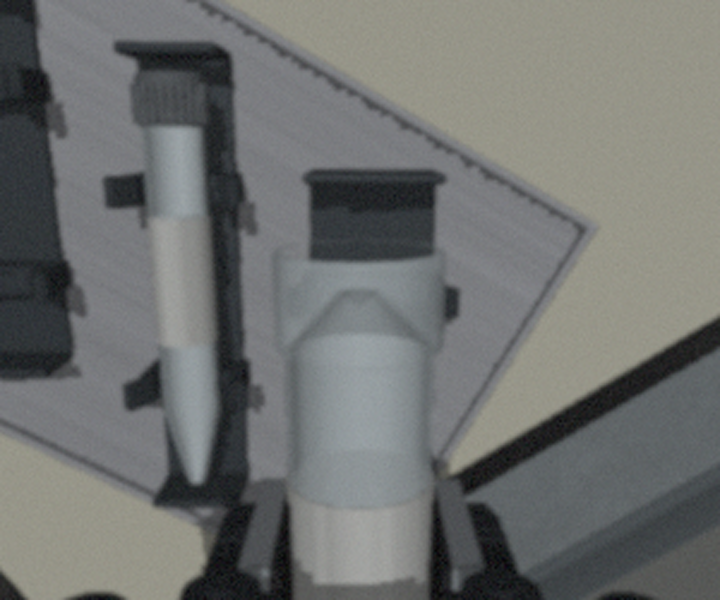

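Run:
```python
from h import *
h=.1149;f=lambda x,y:(130+x/2.4,50+y/2.4)
print(rel([f(375,175),f(360,255),f(361,480)],[h-.033,0,0]))
```

```text
[[67.4  4.  81.9]
 [57.9 -0.1  0. ]
 [15.8  0.1  0. ]]
```

Emit:
{"fn": "step_arm", "kwargs": {
  "steps": [
    [[2,4,10],[0,0,0]],
    [[0,0,20],[0,0,0]],
    [[0,0,20],[0,0,0]],
    [[0,0,12],[0,0,0]],
    [[0,0,5],[0,0,0]]
  ]
}}

```text
time_s: 14.55
tcp_pos: [0.5454, 0.025, 0.0464]
eef_rot: [0.729, 0.684, -0.001, -0.001]
force: [-0.7, 0.3, -1.7]
opening: 0.0263
gripper_force: 59.1
```

Emit:
{"fn": "step_arm", "kwargs": {
  "steps": [
    [[0,0,3],[0,0,0]],
    [[0,0,3],[0,0,0]],
    [[0,0,2],[0,0,0]],
    [[0,0,1],[0,0,0]],
    [[0,0,0],[0,0,0]]
  ]
}}

```text
time_s: 15.05
tcp_pos: [0.5465, 0.0248, 0.0396]
eef_rot: [0.729, 0.684, 0.0, 0.0]
force: [0.5, -0.4, -0.4]
opening: 0.0264
gripper_force: 59.1
```

Emit:
{"fn": "step_arm", "kwargs": {
  "steps": [
    [[0,0,1],[0,0,0]],
    [[0,0,1],[0,0,0]],
    [[0,0,1],[0,0,0]],
    [[0,0,0],[0,0,0]],
    [[0,0,0],[0,0,0]]
  ]
}}

```text
time_s: 15.55
tcp_pos: [0.5466, 0.0248, 0.0372]
eef_rot: [0.729, 0.684, 0.0, 0.0]
force: [-1.2, -1.1, 5.6]
opening: 0.0264
gripper_force: 59.9
```

Run:
```python
from h import *
st=snap('wrist','pics/w9.png')
w=cv2.imread('pics/w9.png')
cv2.imwrite('pics/w9c.png',cv2.resize(w[50:350,130:430],None,fx=2,fy=2,interpolation=cv2.INTER_CUBIC))
```

```text
(no output)
```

View pics/w9c.png

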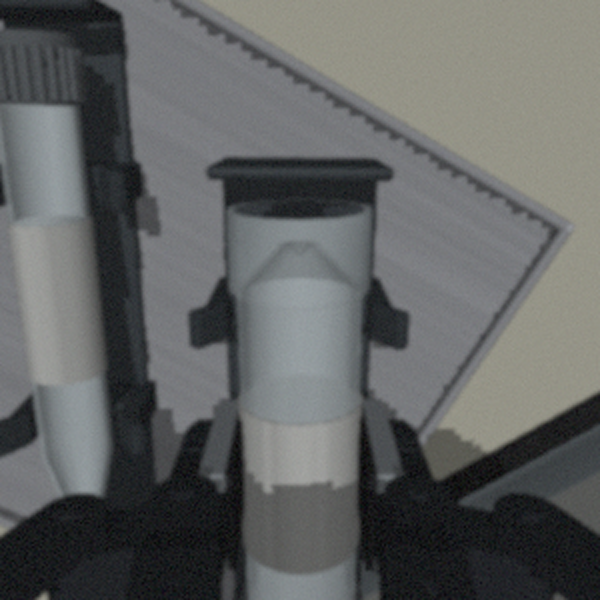

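Emit:
{"fn": "step_arm", "kwargs": {
  "steps": [
    [[0,0,0],[0,0,0]],
    [[0,0,0],[0,0,0]],
    [[0,0,0],[0,0,0]],
    [[0,0,0],[0,0,0]],
    [[0,0,-3],[0,0,0]]
  ],
  "claw": 0.42
}}

```text
time_s: 16.1
tcp_pos: [0.5459, 0.0248, 0.0388]
eef_rot: [0.729, 0.684, -0.0, -0.0]
force: [0.4, 0.0, -1.1]
opening: 0.0358
gripper_force: 0.0
```

Emit:
{"fn": "step_arm", "kwargs": {
  "steps": [
    [[0,0,-8],[0,0,0]],
    [[0,0,-20],[0,0,0]],
    [[0,0,-35],[0,0,0]],
    [[0,0,-35],[0,0,0]],
    [[0,0,-20],[0,0,0]]
  ]
}}

```text
time_s: 16.6
tcp_pos: [0.548, 0.0253, 0.1612]
eef_rot: [0.729, 0.684, 0.002, 0.002]
force: [0.8, 0.4, 1.0]
opening: 0.0363
gripper_force: 0.0
```

Run:
```python
from h import *
snap('wrist','pics/w10.png')
# swab axis dir -170.9 -> tool y 99.1/-80.9
plan([.357,.330,.14],99.1,15)
plan([.357,.330,.14],-80.9,15,1)
```

```text
[[[25,-8,2],[0,0,0.09]],[[23,-11,1],[0,0,0.09]],[[22,-13,2],[0,0,0.09]],[[19,-17,1],[0,0,0.09]],[[16,-19,2],[0,0,0.09]]]
[[[14,-21,2],[0,0,0.09]],[[11,-22,1],[0,0,0.09]],[[7,-23,2],[0,0,0.09]],[[4,-24,1],[0,0,0.09]],[[1,-25,2],[0,0,0.09]]]
[[[-3,-23,2],[0,0,0.09]],[[-6,-23,1],[0,0,0.09]],[[-8,-22,2],[0,0,0.09]],[[-12,-21,1],[0,0,0.09]],[[-14,-18,2],[0,0,0.09]]]
[[[25,-8,2],[0,0,0.09]],[[23,-11,1],[0,0,0.09]],[[22,-13,2],[0,0,0.09]],[[19,-17,1],[0,0,0.09]],[[16,-19,2],[0,0,0.09]]]
[[[14,-21,2],[0,0,0.09]],[[11,-22,1],[0,0,0.09]],[[7,-23,2],[0,0,0.09]],[[4,-24,1],[0,0,0.09]],[[1,-25,2],[0,0,0.09]]]
[[[-3,-23,2],[0,0,0.09]],[[-6,-23,1],[0,0,0.09]],[[-8,-22,2],[0,0,0.09]],[[-12,-21,1],[0,0,0.09]],[[-14,-18,2],[0,0,0.09]]]
```

View pics/w10.png

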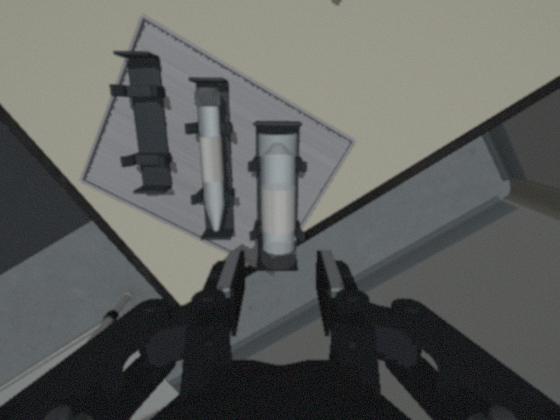

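Emit:
{"fn": "step_arm", "kwargs": {
  "steps": [
    [[25,-8,2],[0,0,0.09]],
    [[23,-11,1],[0,0,0.09]],
    [[22,-13,2],[0,0,0.09]],
    [[19,-17,1],[0,0,0.09]],
    [[16,-19,2],[0,0,0.09]]
  ],
  "claw": 0.55
}}

```text
time_s: 17.15
tcp_pos: [0.5044, 0.1464, 0.1496]
eef_rot: [0.864, 0.503, 0.0, -0.0]
force: [-0.4, 0.3, -0.2]
opening: 0.0469
gripper_force: 0.0
```

Emit:
{"fn": "step_arm", "kwargs": {
  "steps": [
    [[14,-21,2],[0,0,0.09]],
    [[11,-22,1],[0,0,0.09]],
    [[7,-23,2],[0,0,0.09]],
    [[4,-24,1],[0,0,0.09]],
    [[1,-25,2],[0,0,0.09]]
  ]
}}

```text
time_s: 17.65
tcp_pos: [0.4384, 0.2498, 0.1416]
eef_rot: [0.955, 0.297, 0.0, -0.0]
force: [0.5, 0.5, -0.1]
opening: 0.0463
gripper_force: 0.0
```

Emit:
{"fn": "step_arm", "kwargs": {
  "steps": [
    [[-3,-23,2],[0,0,0.09]],
    [[-6,-23,1],[0,0,0.09]],
    [[-8,-22,2],[0,0,0.09]],
    [[-12,-21,1],[0,0,0.09]],
    [[-14,-18,2],[0,0,0.09]]
  ]
}}

```text
time_s: 18.15
tcp_pos: [0.3532, 0.3307, 0.1337]
eef_rot: [0.997, 0.077, 0.0, -0.0]
force: [0.3, 1.5, -0.1]
opening: 0.0468
gripper_force: 0.0
```

Run:
```python
from h import *
# cradles in w10 tool frame (tcp ~[.5475,.0252,.160], yaw -3.6)
h=.160;q=rel([(137,54),(138,90),(146.5,159),(153,189),(208,87),(215,232),(278,125),(278,268)],[h-.027,h-.031,h-.031,h-.027,h-.0275,h-.0275,h-.033,h-.033]);print(q)
tell([.357,.330,.016],-80.9)
st=snap('wrist','pics/w11.png')
im=cv2.imread('pics/w11.png');hsv=cv2.cvtColor(im,cv2.COLOR_BGR2HSV)
red=(((hsv[...,0]<8)|(hsv[...,0]>172))&(hsv[...,1]>130)&(hsv[...,2]>60)).astype(np.uint8)
n,l,s,c=cv2.connectedComponentsWithStats(red)
for i in range(1,n):
    if s[i,4]>60:print('red',s[i],c[i].round(1))
print(w2p('wrist',[[.403,.337,.01],[.310,.323,.01]],st).round())
cv2.imwrite('pics/w11c.png',cv2.resize(im[60:320,150:410],None,fx=2.3,fy=2.3,interpolation=cv2.INTER_CUBIC))
```

```text
[[ 115.1 -108.6  133. ]
 [  89.4 -109.7  129. ]
 [  36.1 -110.   129. ]
 [   9.6 -109.4  133. ]
 [  91.9  -56.4  132.5]
 [ -30.   -58.4  132.5]
 [  63.6   -1.7  127. ]
 [ -63.1   -1.7  127. ]]
t 18.15 shift mm [  3.6   1.4 117.7] turn z rad -0.005 tcp [0.3532 0.3307 0.1337] yaw -81.2 zax [ 0.001  0.001 -1.   ] j7 -2.31
red [270 142  19  22 386] [279.  152.4]
red [131 276  10   9  73] [135.5 279.8]
[[282. 143.]
 [281. 251.]]
```

Run:
```python
from h import *
im=cv2.imread('pics/w11.png').astype(int);b,g,r=im[...,0],im[...,1],im[...,2]
for v in range(136,262,4):print(v,' '.join(f'{r[v,u]-b[v,u]:3d}/{r[v,u]:3d}' for u in range(258,308,3)))
```

```text
136  12/124  12/124   9/125  10/121   9/123  10/123  11/125  10/123  12/124  13/126  11/124  11/123  13/124  14/125  10/124  11/124  14/127
140  10/123  10/121  14/127  12/125  15/125  12/109  17/100  19/102  17/105  14/ 95   9/104  12/117  11/121  12/123  12/126  13/121  10/122
144  11/123   6/118  11/122  12/122  51/104  82/106  82/108  76/108  73/ 99  69/ 91  34/ 81   9/ 87  10/114  10/124  11/122  13/125  11/120
148   9/122  12/123  13/125  15/124  65/112  80/111  79/108  77/107  74/ 96  51/ 85  41/ 73   6/ 75  12/119  11/125  12/125  11/124   8/122
152  14/126  10/122  11/124  13/125  60/110  84/109  74/114  76/107  66/102  62/ 90  40/ 72   6/ 77  11/122  11/124  10/123  10/127  10/123
156  10/121  14/126  13/123  10/123  54/111  78/112  72/109  77/109  82/106  63/ 93  45/ 82   5/ 77  10/101  11/120   9/120  11/124  12/125
160  10/122  10/124  11/123  11/123  53/115  83/112  75/106  75/109  69/104  77/ 94  42/ 72   8/ 94  11/117  11/125  11/125  10/123  12/123
164  10/127  10/123  12/126  13/127  14/117  23/ 96  34/103  29/108  24/ 99  11/ 91   8/ 75   7/ 80  11/120   9/120  10/
[... 2679 characters left out ...]

244  10/123  10/121  10/122  11/122  11/122   4/109  -7/103  -1/106  -1/ 99  -2/100  -9/ 89   6/ 94  10/111   9/123  13/121  11/123  12/123
248   9/122  11/123  12/122  11/121  11/122   4/114  -1/115  -2/124  -4/118  -4/114  -3/100   6/112  11/121  12/124  11/122  15/126  13/125
252  13/123  10/124  10/122  11/118  12/125  10/123   9/121   9/121   7/125   3/119  11/123  12/122  13/125  14/125  11/122  12/125  10/124
256  13/124  13/124  11/123  11/123  11/125   9/123  12/124  11/125  10/122  11/124  10/118  11/121  12/123  11/122  13/121  12/123  12/122
260  12/124  12/125  12/126  10/123  12/119  11/123  11/122  11/121  10/123   9/122  10/122  12/125  10/124  13/124   8/123   8/119  10/122
```

Run:
```python
from h import *
h=.1337
print(rel([(279.3,141),(281.9,250.5),(273,209),(295,209),(280,190),(280,228),(280,164)],[h-.01,h-.007,h-.012,h-.014,h-.014,h-.014,h-.01]))
# second view: scene camera crop info of label shadow, numerically from top image
```

```text
[[ 5.150e+01 -6.000e-01  1.237e+02]
 [-4.540e+01  1.800e+00  1.267e+02]
 [-4.700e+00 -5.900e+00  1.217e+02]
 [-4.000e+00  1.250e+01  1.197e+02]
 [ 1.240e+01 -0.000e+00  1.197e+02]
 [-2.100e+01  0.000e+00  1.197e+02]
 [ 3.310e+01 -1.000e-01  1.237e+02]]
```

View pics/w11c.png

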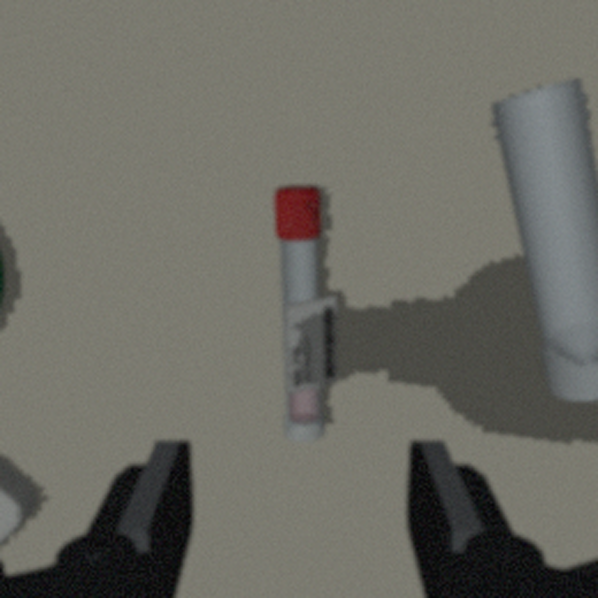

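Emit:
{"fn": "step_arm", "kwargs": {
  "steps": [
    [[0,3,25],[0,0,-0.025]],
    [[0,0,35],[0,0,0]],
    [[0,0,30],[0,0,0]],
    [[0,0,15],[0,0,0]],
    [[0,0,5],[0,0,0]]
  ]
}}

```text
time_s: 18.7
tcp_pos: [0.3535, 0.3255, 0.0216]
eef_rot: [0.996, 0.091, -0.002, 0.001]
force: [-0.6, -0.2, 0.0]
opening: 0.0468
gripper_force: 0.0
```

Emit:
{"fn": "step_arm", "kwargs": {
  "steps": [
    [[0,0,3],[0,0,0]],
    [[0,0,2],[0,0,0]],
    [[0,0,1],[0,0,0]],
    [[0,0,0],[0,0,0]],
    [[0,0,0],[0,0,0]]
  ]
}}

```text
time_s: 19.2
tcp_pos: [0.3548, 0.327, 0.0178]
eef_rot: [0.996, 0.091, 0.0, -0.0]
force: [-0.6, 0.2, 0.2]
opening: 0.0472
gripper_force: 0.0
```

Run:
```python
from h import *
tell([.357,.330,.0165],-80.9);print(arm.get_state()['force'])
```

```text
t 19.2 shift mm [ 2.7 -2.5  1.3] turn z rad 0.023 tcp [0.3548 0.327  0.0178] yaw -79.6 zax [ 0.001  0.001 -1.   ] j7 -2.35
[-0.55652476  0.16366064  0.23774141]
```

Emit:
{"fn": "step_arm", "kwargs": {
  "steps": [
    [[0,0,0],[0,0,0]],
    [[0,0,0],[0,0,0]],
    [[0,0,0],[0,0,0]],
    [[0,0,0],[0,0,0]],
    [[0,0,0],[0,0,0]]
  ],
  "claw": 0
}}

```text
time_s: 19.7
tcp_pos: [0.3547, 0.3271, 0.0177]
eef_rot: [0.996, 0.091, 0.0, -0.0]
force: [-0.7, -0.6, 4.7]
opening: 0.0142
gripper_force: 60.8
```

Emit:
{"fn": "step_arm", "kwargs": {
  "steps": [
    [[0,0,-5],[0,0,0]],
    [[0,0,-20],[0,0,0]],
    [[0,0,-35],[0,0,0]],
    [[0,0,-30],[0,0,0]],
    [[0,0,-10],[0,0,0]]
  ]
}}

```text
time_s: 20.2
tcp_pos: [0.3559, 0.3282, 0.1202]
eef_rot: [0.996, 0.091, 0.002, -0.002]
force: [0.5, 0.7, -0.5]
opening: 0.014
gripper_force: 60.2
```

Run:
```python
from h import *
st=snap('wrist','pics/w12.png');print(st['opening'],st['force'])
im=cv2.imread('pics/w12.png').astype(int);b,g,r=im[...,0],im[...,1],im[...,2]
red=((r-b>35)&(r-g>30)).astype(np.uint8)
n,l,s,c=cv2.connectedComponentsWithStats(red)
for i in range(1,n):
    if s[i,4]>60:print('red',s[i],c[i].round(1))
for v in range(130,330,8):print(v,' '.join(f'{r[v,u]-b[v,u]:3d}/{r[v,u]:3d}' for u in range(250,314,4)))
plan([.442,.0945,.12],-3.6,15)
```

```text
0.013986562883661888 [ 0.53892907  0.65842981 -0.54558539]
red [ 263  168   35   43 1370] [279.8 188.8]
red [117 282  12  11 107] [122.4 287. ]
130  12/122  11/124  12/126  11/126  12/126  11/125  12/128  11/125  12/122  13/126  11/128  10/125  13/127  12/125  10/125  14/126
138  10/126  10/125  13/131  12/126   9/124  12/129  11/127  12/125  11/124  11/125  11/128  10/125  12/126  11/126  12/126  12/123
146  11/127  12/126  12/127  12/123  10/128  10/127  10/127  12/127  10/124  10/125  13/129  12/129  11/126  10/126   9/125  11/126
154  12/128  11/126   9/126  12/126  10/125   9/125  13/128  12/126  11/123  10/124  12/123  12/125  14/125  10/127  15/129  11/126
162  13/126  10/128  12/123  11/127  14/128  10/127  13/124  11/127  10/126  10/125  11/127  11/128  13/132  11/126   9/126  16/124
170  13/126  10/126  12/127  14/125  45/ 80  52/ 70  45/ 69  42/ 65  37/ 69  43/ 65  51/ 66  40/ 66  10/122  10/123  12/129  10/124
178  12/125   9/124  10/125  32/119  83/113  84/117  79/112  79/106  76/109  86/108  84/105  53/ 70  27/104  13/126  13/127  13/128
186  11/127  12/122  10/127  27/
[... 2023 characters left out ...]
  -2/ 69   0/ 82   0/ 77   9/ 27  -6/  8  -4/ 14  -1/ 15
314  -9/ 15  -6/ 20   4/ 18  -1/ 16   8/119   0/107   2/ 68  -2/ 65   1/ 80   1/ 80   0/102   4/107   0/ 23   1/ 12  -2/ 20  -4/ 15
322  -1/ 21  -7/ 14  -1/ 29   4/ 35   8/121   3/ 97   9/112  11/126   9/122   8/115   2/ 92   8/111   2/ 38   1/ 24  -3/ 30  10/ 22
[[[7,16,0],[0,0,-0.088]],[[5,16,0],[0,0,-0.088]],[[3,17,0],[0,0,-0.088]],[[1,17,0],[0,0,-0.088]],[[-2,17,0],[0,0,-0.088]]]
[[[-3,17,0],[0,0,-0.088]],[[-5,16,0],[0,0,-0.088]],[[-8,15,0],[0,0,-0.088]],[[-9,14,0],[0,0,-0.088]],[[-11,13,0],[0,0,-0.088]]]
[[[-12,11,0],[0,0,-0.088]],[[-13,10,0],[0,0,-0.088]],[[-15,8,0],[0,0,-0.088]],[[-15,6,0],[0,0,-0.088]],[[-16,4,0],[0,0,-0.088]]]
```

Emit:
{"fn": "step_arm", "kwargs": {
  "steps": [
    [[7,16,0],[0,0,-0.088]],
    [[5,16,0],[0,0,-0.088]],
    [[3,17,0],[0,0,-0.088]],
    [[1,17,0],[0,0,-0.088]],
    [[-2,17,0],[0,0,-0.088]]
  ]
}}

```text
time_s: 20.75
tcp_pos: [0.3967, 0.2513, 0.1156]
eef_rot: [0.951, 0.308, -0.002, 0.0]
force: [-0.5, 0.1, 0.1]
opening: 0.0144
gripper_force: 60.2
```

Emit:
{"fn": "step_arm", "kwargs": {
  "steps": [
    [[-3,17,0],[0,0,-0.088]],
    [[-5,16,0],[0,0,-0.088]],
    [[-8,15,0],[0,0,-0.088]],
    [[-9,14,0],[0,0,-0.088]],
    [[-11,13,0],[0,0,-0.088]]
  ]
}}

```text
time_s: 21.25
tcp_pos: [0.4253, 0.1721, 0.1156]
eef_rot: [0.861, 0.508, -0.002, -0.0]
force: [0.6, -0.4, -0.3]
opening: 0.0138
gripper_force: 60.2
```

Emit:
{"fn": "step_arm", "kwargs": {
  "steps": [
    [[-12,11,0],[0,0,-0.088]],
    [[-13,10,0],[0,0,-0.088]],
    [[-15,8,0],[0,0,-0.088]],
    [[-15,6,0],[0,0,-0.088]],
    [[-16,4,0],[0,0,-0.088]]
  ]
}}

```text
time_s: 21.75
tcp_pos: [0.439, 0.0913, 0.1157]
eef_rot: [0.73, 0.684, -0.001, -0.001]
force: [0.7, -0.2, 0.3]
opening: 0.014
gripper_force: 60.2
```

Emit:
{"fn": "step_arm", "kwargs": {
  "steps": [
    [[0,0,0],[0,0,0]],
    [[0,0,0],[0,0,0]],
    [[0,0,0],[0,0,0]],
    [[0,0,0],[0,0,0]],
    [[0,0,0],[0,0,0]]
  ]
}}

```text
time_s: 22.25
tcp_pos: [0.44, 0.0932, 0.1173]
eef_rot: [0.731, 0.683, 0.0, -0.0]
force: [0.1, -0.2, 0.1]
opening: 0.0138
gripper_force: 60.2
```

Run:
```python
from h import *
tell([.442,.0945,.0367],-3.6)
print('cap end',rel([(280,170),(280,210)],[.008,.002]))
st=snap('wrist','pics/w13.png')
c=np.array([.442,.0945]);X=np.array([.0628,.998])
for k in(.0555,):print('pred stop',w2p('wrist',[[*(c+k*X),.027],[*(c+.028*X),.031]],st).round())
im=cv2.imread('pics/w13.png').astype(int);g=im[...,1]
for v in range(96,190,5):print(v,' '.join(f'{g[v-1:v+2,u].mean():3.0f}' for u in range(236,336,4)))
```

```text
t 22.25 shift mm [ 1.4  1.9 80.6] turn z rad -0.005 tcp [0.44   0.0932 0.1173] yaw -3.9 zax [-0.  0. -1.] j7 -0.45
cap end [[50.7 -0.1  8. ]
 [34.1 -0.1  2. ]]
pred stop [[283. 138.]
 [283. 179.]]
96 141 142 139 141 139 141 141 141 140 142 141 135 123 125 134 141 140 141 140 143 140 140 140 140 140
101 142 141 141 139 141 142 142 138 140 140 140 119 109  85 104 122 133 139 142 141 142 141 139 143 142
106 142 140 141 141 139 142 140 142 140 141 128 104 122 128 119 114  98 123 130 139 139 143 140 141 142
111 140 140 141 143 141 140 141 139 141 136 113 118 126 128 129 131 120 109  96 120 130 140 143 140 142
116 140 141 139 140 143 142 142 142 141 121  90 127 128 128 125 127 129 130 128 111  87 116 131 141 142
121 142 140 139 140 141 141 142 141 127 105 124 129 127 126 127 127 127 127 127 129 126 114 103 114 131
126 140 141 140 141 140 142 142 141 116 115 125 123 125 127 127 125 125 126 125 125 126 128 126 110  98
131 142 141 140 142 142 141 142 122 110 130 129 129 127 121 126 127 125 125 126 124 126 125 126 130 126
136 141 141 142 141 141 142  96  58  46  55  58  56  55  56  51  95 125 
[... 371 characters left out ...]
 105  52  54  56  51  55  53  50  53 102 123 122 125 126 125 126 126 123 121
161 142 141 143 124  96 119  98  53  52  52  51  54  55  54  51 109 124 123 122 121 122 125 124 125  96
166 141 140 132 111 123 122  70  46  43  40  38  41  41  40  44  78 123 121 125 123 123 120 121 124  86
171 140 140 117 107 118  90  34  21  27  29  28  31  23  26  23  29  97 118 122 120 121 125 120 120  75
176 142 124 108 124  83  44  39  27  35  34  33  42  31  29  32  25  45  99 122 120 122 120 119 122  50
181 135 109 120 124  85  44  39  30  32  30  35  35  37  33  33  32  44 100 119 121 120 122 119 121  60
186 118 103 123 122 119 112  74  25  32  32  33  37  39  34  34  28  77 118 119 120 121 120 121 121  58
```

Run:
```python
from h import *
h=.1173
im=cv2.imread('pics/w13.png').astype(int);g=im[...,1]
for v in(138,142,154,158,176,179,182):print(v,g[v,246:310])
print(rel([(278,135),(277,178),(278.5,155)],[h-.027,h-.031,h-.006]))
```

```text
138 [142 143 141 143 146 140 144 138 144 142 136 136 117  90  63  53  55  51
  58  62  51  56  55  57  52  53  57  55  53  56  56  56  52  55  54  58
  53  55  58  55  53  56  51  55  47  53  53  52  56  58  74 101 114 122
 124 125 124 123 121 124 125 128 122 127]
142 [141 142 140 141 140 142 141 140 141 140 135 127 115 110  88  68  49  36
  28  34  30  25  38  30  33  33  36  35  42  26  32  37  38  36  27  33
  36  32  38  29  35  36  38  38  35  35  35  40  35  58  89 113 126 128
 128 125 130 126 124 122 122 125 121 125]
154 [144 143 141 142 137 127 121 117 109  94  93 103 119 118 105  78  59  57
  56  51  53  53  58  51  58  52  55  56  52  56  52  52  50  52  55  49
  54  56  55  55  53  51  53  47  51  50  50  57  58  75 101 121 122 123
 122 121 124 122 126 124 123 127 126 124]
158 [139 140 132 129 121 117 106  96  90 102 117 119 122 118 102  79  54  54
  54  51  56  50  55  52  56  48  52  57  54  53  51  54  52  51  56  56
  55  45  49  54  54  52  52  49  51  46  52  54  60  86 109 123 129 126
 127 125 122 125 120 124 123 122 120 125]
176 [121 125 124 122 125 111  86  60  46  47  42  40  44  33  38  31  39  36
  27  29  28  32  37  27  31  39  30  37  31  33  30  42  39  38  39  43
  31  31  30  26  38  29  26  24  32  33  31  26  31  29  27  28  34  43
  42  43  47  71  98 115 123 121 123 119]
179 [122 126 128 126 119 109  84  62  43  44  45  43  33  36  37  36  40  34
  29  38  37  31  37  31  34  33  34  36  36  37  36  28  33  36  41  31
  31  31  23  40  32  35  30  36  35  31  35  33  29  34  26  35  39  43
  47  52  54  72  99 117 120 120 119 121]
182 [120 121 122 119 123 114  83  61  49  41  44  40  42  37  38  31  35  27
  31  36  32  30  21  39  29  34  28  36  37  36  41  34  34  40  33  38
  28  31  33  38  39  33  39  33  33  31  32  35  40  31  38  35  39  35
  46  47  50  75 104 119 124 121 125 119]
[[ 59.1  -1.5  90.3]
 [ 29.9  -2.2  86.3]
 [ 42.4  -1.2 111.3]]
```

Emit:
{"fn": "step_arm", "kwargs": {
  "steps": [
    [[1.5,-1.5,10],[0,0,0]],
    [[0,0,20],[0,0,0]],
    [[0,0,20],[0,0,0]],
    [[0,0,12],[0,0,0]],
    [[0,0,5],[0,0,0]]
  ]
}}

```text
time_s: 22.8
tcp_pos: [0.4375, 0.0938, 0.0487]
eef_rot: [0.731, 0.682, -0.001, -0.001]
force: [0.4, 0.1, 0.1]
opening: 0.0139
gripper_force: 60.2
```

Emit:
{"fn": "step_arm", "kwargs": {
  "steps": [
    [[0,0,4],[0,0,0]],
    [[0,0,3],[0,0,0]],
    [[0,0,2],[0,0,0]],
    [[0,0,1],[0,0,0]],
    [[0,0,0],[0,0,0]]
  ]
}}

```text
time_s: 23.3
tcp_pos: [0.4389, 0.0939, 0.0405]
eef_rot: [0.731, 0.682, 0.0, 0.0]
force: [0.4, -0.7, 0.3]
opening: 0.0139
gripper_force: 60.2
```

Emit:
{"fn": "step_arm", "kwargs": {
  "steps": [
    [[0,0,1],[0,0,0]],
    [[0,0,1],[0,0,0]],
    [[0,0,1],[0,0,0]],
    [[0,0,0],[0,0,0]],
    [[0,0,0],[0,0,0]]
  ]
}}

```text
time_s: 23.8
tcp_pos: [0.4387, 0.0939, 0.0373]
eef_rot: [0.731, 0.682, -0.0, -0.0]
force: [0.1, -0.9, -0.5]
opening: 0.0143
gripper_force: 60.2
```

Run:
```python
from h import *
st=snap('wrist','pics/w14.png');print(st['force'],st['tcp_pos'])
im=cv2.imread('pics/w14.png').astype(int);b,g,r=im[...,0],im[...,1],im[...,2]
for v in range(110,260,6):print(v,' '.join(f'{r[v,u]-b[v,u]:2d}/{g[v,u]:3d}' for u in range(228,334,5)))
```

```text
[ 0.07010031 -0.92469981 -0.46082533] [0.43871685 0.09392392 0.03727728]
110 13/134 12/137 12/137 13/135 13/137 10/136 12/137  8/139 11/139 11/136 -7/119 -2/ 89 -5/128 -4/128 -6/126 -5/127 -7/122 -4/ 85 -1/ 82 -2/119 -3/121 15/136
116 14/137 17/137 14/139 17/139 11/139 10/138 13/140 14/138 13/138 -2/116 -2/ 91 -5/126 -5/126 -7/127 -5/126 -7/132 -6/129 -7/125 -6/124 -3/ 90 -3/ 88 -5/113
122 12/139 12/137 12/140 15/138 14/139 13/139 10/134 11/135  7/130 -4/113 -1/102 -6/124 -5/126 -4/126 -5/122 -4/125 -7/125 -5/128 -5/129 -4/129 -3/126 -4/ 84
128 14/135 14/137 13/138  9/135 11/141 12/136 10/137 13/138 -5/116 -4/ 94 -5/126 -1/125 -4/124 -7/125 -3/126 -4/129 -2/119 -7/123 -5/126 -7/124 -4/128 -9/125
134 14/137 11/136 12/139 11/137 11/139 11/137 10/138  2/114 -5/ 97 -4/123 -5/122 -7/123 -4/126 -7/124 -2/124 -4/121 -5/127 -6/127 -3/120 -5/124 -3/126 -5/126
140 14/135 15/139 14/136  9/140 14/137 15/137 12/134 -7/117 -6/105 -3/126 -3/126 -4/123 -3/119 -6/122 -6/125 -5/123 -7/120 -7/120 -7/123 -6/125 -4/124 -3/123
146 12/137 11/137 12/140 15/137 11/140 12/136 -3/115 -4/ 89 -5/125 -3/127 -4/12
[... 2241 characters left out ...]
8 -9/ 82 -8/ 50 -6/ 71 -5/124 -4/120 -4/118 -5/119 -6/118 -7/114
236 -4/122 -6/119 -5/119 -5/118 -4/117 -3/119 -6/ 46 -9/ 47 -8/ 95 -9/120 -7/130 -7/129 -9/118 -3/ 87 -5/ 55 -6/ 74 -5/122 -6/120 -3/118 -6/117 -5/117 -5/114
242 -4/121 -3/118 -5/121 -4/120 -7/120 -6/116 -10/ 51 -8/ 46 -8/ 95 -9/119 -10/134 -11/134 -10/119 -6/ 82 -7/ 51 -5/ 69 -3/116 -5/117 -6/115 -4/119 -5/117 -6/116
248 -4/122 -4/117 -6/122 -4/122 -4/119 -4/107 -5/ 45 -3/ 33 -7/ 90 -8/120 -8/129 -8/133 -7/119 -3/ 78 -3/ 33 -6/ 55 -5/109 -5/117 -6/120 -5/118 -2/114 -5/117
254 -5/120 -3/118 -8/119 -7/119 -3/ 85 -3/ 71 -7/ 73 -1/ 26 -7/ 93  1/107  3/116  2/113 -3/119 -1/119 -2/ 54 -2/ 71 -6/ 76 -3/ 71 -6/ 93 -3/114 -5/117 -6/118
```

Emit:
{"fn": "step_arm", "kwargs": {
  "steps": [
    [[0,0,0.5],[0,0,0]],
    [[0,0,0.5],[0,0,0]],
    [[0,0,0],[0,0,0]],
    [[0,0,0],[0,0,0]],
    [[0,0,0],[0,0,0]]
  ]
}}

```text
time_s: 24.35
tcp_pos: [0.4388, 0.0939, 0.0367]
eef_rot: [0.731, 0.682, -0.0, 0.0]
force: [-0.8, -1.3, 6.0]
opening: 0.0143
gripper_force: 61.0
```

Emit:
{"fn": "step_arm", "kwargs": {
  "steps": [
    [[0,0,0],[0,0,0]],
    [[0,0,0],[0,0,0]],
    [[0,0,0],[0,0,0]],
    [[0,0,0],[0,0,0]],
    [[0,0,-2],[0,0,0]]
  ],
  "claw": 0.32
}}

```text
time_s: 24.85
tcp_pos: [0.4384, 0.0938, 0.038]
eef_rot: [0.731, 0.682, -0.0, -0.0]
force: [0.5, -0.3, 0.3]
opening: 0.027
gripper_force: 0.0
```

Emit:
{"fn": "step_arm", "kwargs": {
  "steps": [
    [[0,0,-5],[0,0,0]],
    [[0,0,-12],[0,0,0]],
    [[0,0,-25],[0,0,0]],
    [[0,0,-35],[0,0,0]],
    [[0,0,-35],[0,0,0]]
  ]
}}

```text
time_s: 25.35
tcp_pos: [0.4384, 0.0941, 0.1522]
eef_rot: [0.731, 0.682, 0.0, -0.0]
force: [1.3, -0.2, -0.7]
opening: 0.0274
gripper_force: 0.0
```

Emit:
{"fn": "step_arm", "kwargs": {
  "steps": [
    [[0,0,-15],[0,0,0]],
    [[0,0,0],[0,0,0]],
    [[0,0,0],[0,0,0]],
    [[0,0,0],[0,0,0]],
    [[0,0,0],[0,0,0]]
  ]
}}

```text
time_s: 25.85
tcp_pos: [0.4377, 0.0937, 0.164]
eef_rot: [0.731, 0.682, -0.001, -0.001]
force: [0.1, -0.5, -0.7]
opening: 0.0272
gripper_force: 0.0
```

Run:
```python
from h import *
st=snap('wrist','pics/w15.png');print(st['tcp_pos'],st['opening'])
im=cv2.imread('pics/w15.png').astype(int);b,g,r=im[...,0],im[...,1],im[...,2]
red=((r-b>35)&(r-g>30)).astype(np.uint8)
n,l,s,c=cv2.connectedComponentsWithStats(red)
for i in range(1,n):
    if s[i,4]>60:print('red',s[i],c[i].round(1))
for v in range(110,290,6):print(v,' '.join(f'{r[v,u]-b[v,u]:2d}/{g[v,u]:3d}' for u in range(246,322,4)))
h=st['tcp_pos'][2]
print(w2p('wrist',[[.4388,.0939,.027]],st))
```

```text
[0.43769224 0.09365969 0.16402573] 0.027184885863843843
red [272 139  20  23 432] [281.5 150.4]
110 13/149 14/146 14/148 14/147 16/147 14/150 12/148 10/148  6/137 -5/112 -3/133 -8/135 -6/137 -6/135 -7/ 99 -4/101 -2/131 12/144 13/146
116 12/147 14/150 14/147 14/150 13/147 13/149 14/145  9/136 -5/114 -2/132 -3/133 -6/134 -6/133 -6/132 -7/136 -2/135 -8/126 -5/ 96 -4/123
122 15/150 14/147 12/152 14/147 12/145 11/148 14/145 -2/117 -4/128 -5/132 -6/134 -8/129 -6/133 -7/133 -4/130 -4/129 -6/131 -5/135 -3/136
128 15/148 13/148 16/147 15/148 15/148 13/150  0/129 -5/127 -9/136 -7/138 -5/133 -5/129 -6/129 -4/131 -4/130 -5/130 -4/129 -3/129 -7/131
134 11/146 13/152 14/151 14/148 14/148  2/ 86 -7/ 54 -8/ 53 -7/ 56 -7/ 61 -9/ 57 -12/ 58 -8/ 58 -3/107 -6/127 -5/130 -5/131 -6/132 -3/133
140 15/149 12/152 15/148 14/147  7/136 -5/ 90 -6/ 32 42/ 29 64/ 29 62/ 30 63/ 23 32/ 36 -4/ 39 -5/128 -6/133 -9/132 -6/127 -6/131 -3/129
146 15/150 13/149 11/151 11/146 -3/114 -5/107 -11/ 57 92/ 35 97/ 30 95/ 31 91/ 32 76/ 27 -8/ 53 -8/130 -5/132 -8/132 -5/133 -3/129 -8/132
152 13/148 15/150 15/150 -4/125 -6/107 -6/1
[... 2453 characters left out ...]
4 -2/ 70 -1/ 68 -3/ 72 -3/ 76 -1/ 75 -2/ 78 -4/ 76 -5/ 78 -4/ 76 -1/ 75  0/ 72 -2/ 74  0/ 75 -1/ 71 -3/ 16 -5/ 65 -7/ 79
266  0/ 40  6/ 10  6/ 82  7/ 94  3/ 86 -1/ 71 -3/ 70 -4/ 77 -4/ 77 -3/ 77 -2/ 72 -4/ 76 -4/ 76 -5/ 78 -3/ 73 -3/ 69  1/ 17 -3/ 44 -12/ 77
272  3/  7  5/ 21  5/ 79  6/ 92  9/ 89  8/ 88  9/ 90  2/ 88 -1/ 78 -4/ 72 -4/ 70  1/ 73 -2/ 79 -3/ 74 -4/ 71 -4/ 67 12/ 11 -8/ 17 -6/ 76
278 -2/ 11 -10/ 23 10/ 75  8/ 91  9/ 92  7/ 92  7/ 92  8/ 90  8/ 92  9/ 90  5/ 85 -3/ 74 -2/ 72 -2/ 74  0/ 73 -2/ 63  8/ 20 -1/ 20 -3/ 66
284  1/ 21 -2/ 17  8/114  5/ 91  8/ 92 11/ 88  5/ 92  8/ 93  6/ 90  6/ 92  3/ 90 11/ 90  8/ 90  4/ 88  1/ 81 -1/ 59  2/ 30 -3/ 24 -3/ 40
[[281.6729387  198.38855102]]
```

Run:
```python
from h import *
h=.164
p=rel([(281.5,139),(281.5,246)],[h-.029,h-.027]);print(p)
print(arm.job_done())
```

```text
[[ 52.2   1.2 135. ]
 [-45.6   1.5 137. ]]
the job is handed in; nothing more can be done
None
```

I put the slim, wide and swab tubes, in that order, into the long, wide and short cradles of the tray, left the two open tubes where they lay, and handed the job in at about 26 s of the 74 s limit. I saw the slim and wide tubes seated in pictures. The swab tube's seating I checked only from image numbers and the height at which it touched down.

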